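# Load the tilted drilling jig and set its end stop

## Task

Take the long narrow pine strip that lies to the right of the drilling jig and lay it on the tilted bed of the jig, which slopes down to the back, flat on the slope with its lower long edge against the low lip, in the space between the fixed end block and the sliding end stop, and let go of it. Then slide the end stop up until the strip is snug between it and the fixed block, and back the stop off by about 6 mm so that the strip has a little end play. Leave the other things on the bench where they are.

Things in the scene. Friction and masses are not known exactly. Their poses are not given: they have to be found in the camera images.
- strip: long narrow pine strip, 38 x 190 x 19 mm, 66 g, loose, flat on the bench at the right; the longest, narrowest of the pine offcuts. Origin: centre of its underside; y along its length, x across its 38 mm width, z up. Grasp it across the 38 mm near its middle.
- strip_center (a point): the centre of the solid of the strip (9.5 mm above its origin). Properly seated and touching the fixed block it lies at bed x = 19, y = -95, z = 9.5 mm
- bed: tilted bed of the plywood jig fixed to the bench, sloping down away from the robot at 20 degrees, its lip on the far side. Origin: on its surface, 60 mm above the bench, in the corner of lip and fixed end block; x uphill (to the robot), y along the bed towards the fixed block (robot's right), z square to the surface. Surface: x 0 to 77, y -300 to 0 mm.
- lip_mid (a point): middle of the top edge of the lip's inner face, at bed x = 0, y = -140, z = 6 mm. The lip runs along the whole low edge of the bed (bed x -8 to 0 mm) and stands only 6 mm above the bed's surface: when placing, fingertips must stay 8 mm or more above the surface.
- block_top (a point): centre of the top of the fixed end block at the bed's right end as seen from the robot: 60 mm along bed x, 20 mm along bed y (y 0 to 20 mm), 30 mm high. Its face towards the strip is at bed y = 0.
- end_stop (a joint): slide of the wooden end stop along the bed, in m. Its face towards the strip lies at bed y = -255 mm + joint value: 0 is farthest from the fixed block, growing towards it, travel 0 to 85 mm. With the strip lying between, it is tight at 65 mm. Friction about 3 N; it stays where it is left.
- stop_fin (a point): centre of the top edge of the end stop's upright wooden grip fin, 68 mm above the bed's surface. The fin is 14 mm thick along bed y, 44 mm long along bed x, 41 mm high, on a block 40 mm long (bed y), 64 mm wide, 27 mm high. The face towards the strip is 20 mm to the +y side of the fin's centre. Pinch the fin from above across its 14 mm.
- short_offcut: a short pine offcut, 55 x 90 x 18 mm, a bystander beside the strip (either side of it). Origin: centre of its underside
- thick_offcut: a thick pine offcut, 64 x 140 x 38 mm, a bystander at the left. Origin: centre of its underside
- pencil: a red carpenter's pencil, 14 x 169 x 8 mm, a bystander in front of the jig. Origin: its underside
- measure: a tape measure standing on its edge, 38 x 106 x 68 mm, a bystander in front of the jig. Origin: centre of its underside

How it is judged:
On the way, in this order (a step that is already met when the one before it is completed fails the run):
1. the strip lies on the bed between fixed block and stop, against the lip, released (x of strip_center in the frame of bed between 0.015 and 0.024 m and z of strip_center in the frame of bed between 0.0065 and 0.0125 m and y of strip_center in the frame of bed between -0.17 and -0.092 m and angle between the y axis of strip and the y axis of bed, either way round below 0.05 rad and angle between the z axis of strip and the z axis of bed, either way round below 0.06 rad and linear speed of strip below 0.02 m/s and contact force between the fingers and strip below 0.1 N), for 0.2 s.
2. the end stop has been slid up until the strip is snug between stop and fixed block (x of strip_center in the frame of bed between 0.015 and 0.024 m and z of strip_center in the frame of bed between 0.0065 and 0.0125 m and y of strip_center in the frame of bed between -0.17 and -0.092 m and angle between the y axis of strip and the y axis of bed, either way round below 0.05 rad and angle between the z axis of strip and the z axis of bed, either way round below 0.06 rad and linear speed of strip below 0.02 m/s and value of joint end_stop above 0.063 m), for 0.05 s.
At the end, for the whole second after the job is handed in: The strip lies flat on the sloping bed between fixed block and stop, along the bed within 0.05 rad, its lower edge within about 4 mm of the lip, at rest and released; the stop rests 2.5 to 10 mm back from tight (joint 55 to 62.5 mm) (all of step 1 and value of joint end_stop between 0.055 and 0.0625 m and velocity of joint end_stop between -0.005 and 0.005 m/s); the robot touches nothing.
It fails at once if another thing on the bench is moved by more than 30 mm (distance of any of short_offcut, thick_offcut, pencil, measure from where it was at the start of the episode above 0.03 m).
It also fails if it takes over 61 s, if anything falls off the work surface, if the arm or the gripper's body presses on something with over 40 N, if the wrist force passes 120 N, or if a joint passes its speed limit or range.

## Robot

A 7-joint arm with a two-finger parallel gripper is mounted at the origin on a cart in front of the work surface, level with it; the furniture and walls round the work are solid. World frame = base frame: x ahead of the robot, y to its left, z up, the work surface at z = 0. Lengths are in m, angles in rad, forces in N, time in s.
With the tool pointing down it reaches from about 0.4 to 0.875 m from the base axis. Payload 6.5 kg.
Tool frame: the origin (TCP) lies between the finger pads; the fingertips stand 8 mm ahead of it and the grasp point (between the pads) lies 11 mm behind it; z points along the fingers, y is the line along which they close (so a half turn about z gives the same grasp; the last joint's range is limited). The gripper opens to 85 mm and grips with 20 to 120 N. Pads are 22 mm wide; open, the fingers measure 114 mm over their backs; the gripper's body (76 mm by 85 mm) begins 54 mm behind the grasp point. The pads swing forward as they close: fully open they stand 13 mm farther back than shut.
Start: joints at [1.133, 0.536, -0.004, 1.538, 0.003, 1.067, -0.071], TCP at [0.236, -0.606, 0.239] pointing down, gripper open.
Joint ranges: [-2.7, 2.7], [-0.37, 2.16], [-1.27, 1.26], [0.24, 2.4], [-1.31, 4.45], [0.19, 1.91], [-2.76, 2.76]. Speed limits (rad/s): [2.39, 2.39, 3.14, 3.14, 3.14, 3.14, 3.14].

## Interface

Orientations are given as a rotation vector (axis times angle).
In Python, from bench import env gives the robot as it stands. The module is installed in compiled form; this text tells all that it offers.
- The arm moves only by the tool carry_out, never from a script. Its argument "moves" is a list of rows, each a list of 3 entries, a list of its own where there are three numbers: the shift along the world's x, y, z in mm, then the turn, a rotation vector about the world's x, y, z in rad, then the closure, from 0 (fully open) to 1 (shut). A call has 1 to 12 rows; each row is the pose to reach, as a shift and turn from the pose commanded when the call began; what a row does not reach only later rows make up. A row lasts 1/12 s, in which the tool goes at most 41.7 mm and 7.16 degrees, less where a joint would pass 70% of its speed; a pose out of reach is approached as far as the arm can. A call with a gripper value outside its range is refused whole. The fingers move at their own pace and stop on an object; "newtons" is the grip in N (left out, the last holds). Time passes only in rows, so rows that repeat a pose let the fingers close. It gives the time, the measured TCP pose, the force, the opening and the grip force at its end, in the units of the state.
- env.get_state(): the state, without advancing time (a new reading comes with each control period).
- env.get_image(name): name is "scene" or "side" or "wrist"; returns a dict with "pixels" (384x512x3 uint8, blue, green, red), "fx", "fy", "cx", "cy" (pixels), "k1" (the pictures are not rectified: a ray, as slopes to the right and down, at radius r is drawn at 1 + k1 r^2 times it, then the intrinsics apply), "rvec" (rotation vector, rad) and "tvec" (3), from world to camera coordinates, as OpenCV has them. Camera axes: x right, y down, z forward; pixel columns grow to the right and rows downward; lengths in m; the calibration is good to about 2 mm. A picture is of the moment at which its call begins. There is no depth.
- env.finish_job(): hands the job in; it is judged then, once.
The state is a dict: "t": time; "joint_pos": joint angles; "qvel": joint speeds; "effort": joint torques, N m; "ee_pos": TCP position; "ee_rot": TCP orientation; "ft_force": force on the tool from outside, world axes, zero at the start; "wrist_torque": the same for the moment, N m; "opening": finger opening in m; "finger_force": force on a finger pad.
Only numpy, scipy, OpenCV 4.12 (cv2) and the standard library are available. Lean on these libraries where they do the work, as an engineer would, in place of code of your own. Each camera call takes 0.05 s, during which the arm holds its last target. There are 200 camera calls.

## Working session

There is one attempt and no reset: what is moved stays moved. The work goes in short steps, Python scripts to look and compute and a tool call to move; the robot and the scene stay as the last step left them, time stands still between calls to the robot, and variables do not carry over. Pictures are saved under pics/ and viewed, at most 10 in all, crops included, and the job is handed in when it is done.

Besides the shell and the picture viewer there is one more tool, called as a command line: name --argument value ..., lists and objects as JSON in quotes. carry_out: Moves the arm, as the interface text tells. Its arguments: {"type":"object","properties":{"moves":{"type":"array","items":{"type":"array"}},"newtons":{"type":"number"}},"required":["moves"]}

```bash
mkdir -p pics; cat > h.py <<'E'
import numpy as np, cv2
from bench import env
def get(n,f=None):
    im=env.get_image(n)
    if f: cv2.imwrite('pics/'+f,im['pixels'])
    return im
def cam(im):
    R=cv2.Rodrigues(np.array(im['rvec'],float))[0]; t=np.array(im['tvec'],float).ravel()
    K=np.array([[im['fx'],0,im['cx']],[0,im['fy'],im['cy']],[0,0,1.]]); D=np.array([im['k1'],0,0,0,0.])
    return R,t,K,D
def ray(im,uv):
    R,t,K,D=cam(im); p=cv2.undistortPoints(np.array([[uv]],float),K,D)[0,0]
    d=R.T@np.array([p[0],p[1],1]); return -R.T@t,d/np.linalg.norm(d)
def onz(im,uv,z):
    o,d=ray(im,uv); return o+d*(z-o[2])/d[2]
def two(a,ua,b,ub):
    o1,d1=ray(a,ua);o2,d2=ray(b,ub)
    s=np.linalg.lstsq(np.c_[d1,-d2],o2-o1,rcond=None)[0]
    p,q=o1+s[0]*d1,o2+s[1]*d2; return (p+q)/2,np.linalg.norm(p-q)
def proj(im,P):
    R,t,K,D=cam(im); return cv2.projectPoints(np.array(P,float).reshape(-1,1,3),cv2.Rodrigues(R)[0],t,K,D)[0][:,0]
E
python3 - <<'E'
from h import *
import pickle
np.set_printoptions(precision=4,suppress=True)
ims={}
for n in('scene','side','wrist'):
    ims[n]=get(n); R,t,K,D=cam(ims[n]); print(n,-R.T@t,R[2],K[0,0],D[0])
pickle.dump(ims,open('ims0.pkl','wb'))
s=env.get_state();print({k:s[k] for k in('t','ee_pos','ee_rot','opening','ft_force')})
a=[cv2.resize(ims[n]['pixels'],None,fx=1.5,fy=1.5) for n in ims]
for n,x in zip(ims,a): cv2.imwrite(f'pics/{n}0.png',x)
E
```

```text
scene [-0.2914  0.5946  1.1066] [ 0.5952 -0.3965 -0.6989] 445.30716459343284 -0.09430375352723522
side [ 0.3636 -1.6164  0.7126] [ 0.1235  0.929  -0.3488] 474.37951977623106 -0.08625719891943748
wrist [ 0.3105 -0.577   0.3733] [-0.2871 -0.1116 -0.9514] 286.23209725841406 -0.01975419726197589
{'t': 0.15, 'ee_pos': array([ 0.2359, -0.6052,  0.2386]), 'ee_rot': array([-3.0862, -0.5805,  0.0006]), 'opening': 0.08511156263726646, 'ft_force': array([-0.5911,  0.6483, -0.1137])}
```

View pics/scene0.png

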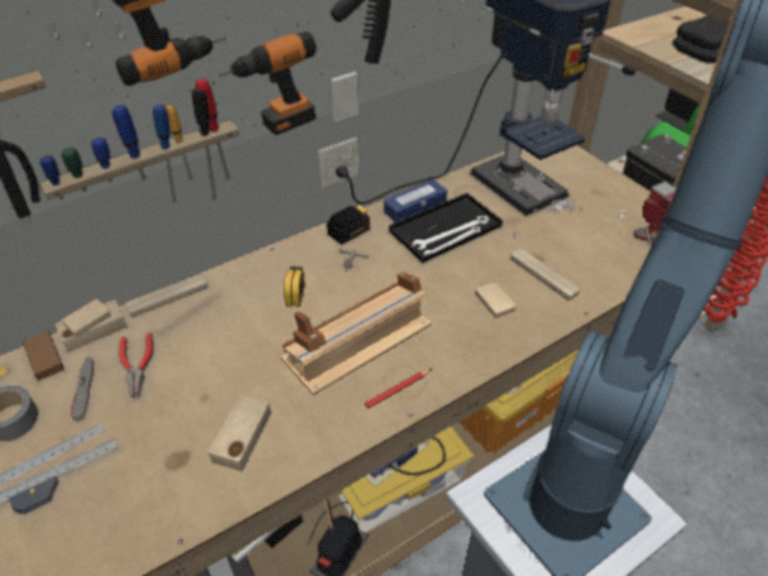

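View pics/side0.png

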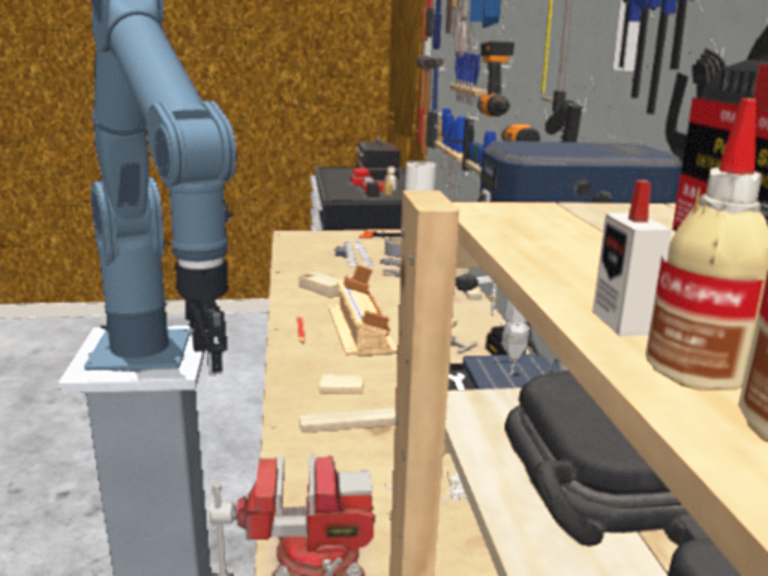

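The scene view shows the strip at about (545,273)/1.5, the short offcut at (495,298)/1.5, the fixed block at (410,284)/1.5 and the stop at (308,332)/1.5. The side view shows the strip at (348,419)/1.5, with its far end behind the post.

```bash
python3 - <<'E'
from h import *
import pickle
np.set_printoptions(precision=4,suppress=True)
ims=pickle.load(open('ims0.pkl','rb'))
s=ims['scene']
c=s['pixels'][155:265,180:400]; cv2.imwrite('pics/crop.png',cv2.resize(c,None,fx=3.6,fy=3.6,interpolation=cv2.INTER_CUBIC))
hsv=cv2.cvtColor(s['pixels'],cv2.COLOR_BGR2HSV)
print(hsv[182,363],hsv[176,350],hsv[198,330],hsv[160,320],hsv[200,360],hsv[185,330])
for p in[(363,182),(330,199),(273,189),(205,220)]: print(p,onz(s,p,.019))
E
```

```text
[ 18  50 188] [ 19  52 148] [ 17  67 210] [ 18  71 165] [ 19  76 177] [ 18  78 169]
(363, 182) [ 0.4673 -0.3822  0.019 ]
(330, 199) [ 0.4675 -0.2255  0.019 ]
(273, 189) [ 0.6178 -0.0901  0.019 ]
(205, 220) [0.6215 0.1822 0.019 ]
```

View pics/crop.png

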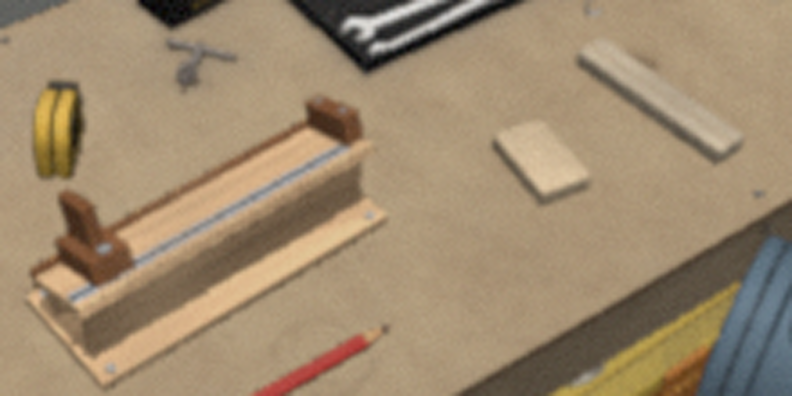

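The crop shows the strip's top face with corners near (597,40), (578,52), (717,152) and (743,137). It also shows the end block top near (335,105), the fin at (80,220) and the jig's long edges.

```bash
python3 - <<'E'
from h import *
import pickle
np.set_printoptions(precision=4,suppress=True)
ims=pickle.load(open('ims0.pkl','rb'))
s=ims['scene']
f=lambda x,y:((x+.5)/3.6-.5+180,(y+.5)/3.6-.5+155)
P=[onz(s,f(*p),.019) for p in[(597,40),(578,52),(717,152),(743,137)]]
print(np.array(P),np.mean(P,0)); print([np.linalg.norm(P[i]-P[i-3]) for i in range(4)])
d=P[2]+P[3]-P[0]-P[1]; print('yaw of length',np.degrees(np.arctan2(d[1],d[0])))
# jig base plate near edge corners on bench
print(onz(s,f(106,386),0),onz(s,f(386,215),0),onz(s,f(28,298),0.01))
# blue/ bed uphill edge
print('bed upper edge z=60+77sin20=86:',onz(s,f(84,313),.086),onz(s,f(372,146),.086))
print('block top',onz(s,f(335,105),.098),'fin',onz(s,f(80,205),.137))
E
```

```text
[[ 0.5698 -0.3897  0.019 ]
 [ 0.5665 -0.3604  0.019 ]
 [ 0.3802 -0.3753  0.019 ]
 [ 0.3809 -0.4119  0.019 ]] [ 0.4744 -0.3843  0.019 ]
[np.float64(0.029551569177233932), np.float64(0.18688800074229775), np.float64(0.0366403805943196), np.float64(0.19021788050529723)]
yaw of length -174.3448987558559
[0.478  0.2498 0.    ] [ 0.506  -0.0691  0.    ] [0.5943 0.2629 0.01  ]
bed upper edge z=60+77sin20=86: [0.4931 0.2548 0.086 ] [ 0.5198 -0.0581  0.086 ]
block top [ 0.5726 -0.054   0.098 ] fin [0.5575 0.2181 0.137 ]
```

carry_out --moves '[[[30,28,0],[0,0,-0.03],0],[[60,55,-5],[0,0,-0.07],0],[[95,88,-15],[0,0,-0.11],0],[[125,116,-20],[0,0,-0.15],0],[[155,144,-28],[0,0,-0.19],0],[[185,172,-34],[0,0,-0.23],0],[[215,200,-39],[0,0,-0.273],0],[[238,221,-39],[0,0,-0.273],0],[[238,221,-39],[0,0,-0.273],0],[[238,221,-39],[0,0,-0.273],0]]'

```text
t: 0.98
ee_pos: [0.4764, -0.3816, 0.1999]
ee_rot: [-3.136, -0.165, -0.001]
ft_force: [-0.8, -1.0, -0.8]
opening: 0.0856
finger_force: 0.0
```

```bash
python3 - <<'E'
from h import *
import pickle
np.set_printoptions(precision=4,suppress=True)
im=get('wrist'); pickle.dump(im,open('w1.pkl','wb'))
s=env.get_state();print({k:s[k] for k in('t','ee_pos','ee_rot','qvel','joint_pos')})
cv2.imwrite('pics/w1.png',cv2.resize(im['pixels'],None,fx=1.5,fy=1.5))
g=cv2.cvtColor(im['pixels'],cv2.COLOR_BGR2HSV)
p=proj(im,[.474,-.384,.019])[0];print(p)
# pale, low saturation mask
E
```

```text
{'t': 1.0333, 'ee_pos': array([ 0.4744, -0.3839,  0.2   ]), 'ee_rot': array([-3.1374, -0.1585,  0.0011]), 'qvel': array([ 0.0396, -0.0053,  0.0357,  0.0031,  0.0051,  0.0012,  0.0019]), 'joint_pos': array([ 0.6161,  0.5119, -0.0133,  1.683 ,  0.0083,  0.9475, -0.8702])}
[259.5176 170.1219]
```

View pics/w1.png

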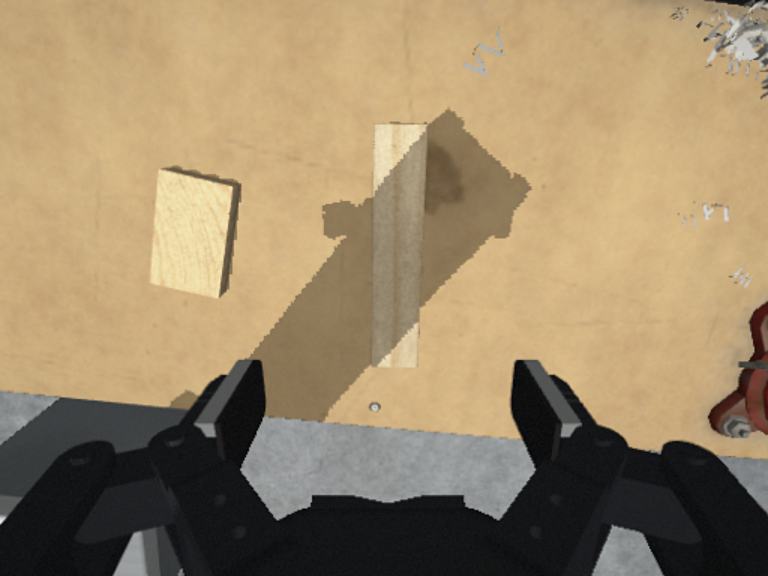

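The wrist view shows the strip clearly, with top-face corners at about (374,125), (427,125), (418,367) and (372,366) at 1.5x.

```bash
python3 - <<'E'
from h import *
import pickle
np.set_printoptions(precision=4,suppress=True)
im=pickle.load(open('w1.pkl','rb'))
P=[onz(im,((x+.5)/1.5-.5,(y+.5)/1.5-.5),.019) for x,y in[(374,125),(427,125),(418,367),(372,366)]]
print(np.array(P),np.mean(P,0)); print([np.linalg.norm(P[i]-P[i-3]) for i in range(4)])
d=P[0]+P[1]-P[2]-P[3]; print('yaw',np.degrees(np.arctan2(d[1],d[0])))
E
```

```text
[[ 0.5658 -0.3635  0.019 ]
 [ 0.5696 -0.4001  0.019 ]
 [ 0.3817 -0.4174  0.019 ]
 [ 0.3787 -0.3795  0.019 ]] [ 0.4739 -0.3901  0.019 ]
[np.float64(0.036773827198900336), np.float64(0.18872314993901057), np.float64(0.03807576916252316), np.float64(0.18779029716673068)]
yaw 5.069291846485093
```

carry_out --moves '[[[0,-6,-35],[0,0,-0.012],0],[[0,-6,-75],[0,0,-0.012],0],[[0,-6,-115],[0,0,-0.012],0],[[0,-6,-150],[0,0,-0.012],0],[[0,-6,-175],[0,0,-0.012],0],[[0,-6,-184],[0,0,-0.012],0],[[0,-6,-184],[0,0,-0.012],0],[[0,-6,-184],[0,0,-0.012],0]]' --newtons 30

```text
t: 1.7
ee_pos: [0.4738, -0.392, 0.0171]
ee_rot: [3.138, 0.134, 0.0]
ft_force: [1.0, -1.4, 1.2]
opening: 0.0852
finger_force: 0.0
```

carry_out --moves '[[[0,0,0],[0,0,0],0.7],[[0,0,0],[0,0,0],0.7],[[0,0,0],[0,0,0],0.7],[[0,0,0],[0,0,0],0.7],[[0,0,0],[0,0,0],0.7],[[0,0,0],[0,0,0],0.7],[[0,0,0],[0,0,0],0.7],[[0,0,0],[0,0,0],0.7],[[0,0,0],[0,0,0],0.7],[[0,0,0],[0,0,0],0.7]]' --newtons 30

```text
t: 2.53
ee_pos: [0.4748, -0.391, 0.0175]
ee_rot: [3.138, 0.136, 0.002]
ft_force: [-1.5, 0.3, 7.5]
opening: 0.0369
finger_force: 30.1
```

carry_out --moves '[[[0,0,30],[0,0,0],0.7],[[0,0,70],[0,0,0.08],0.7],[[5,10,110],[0,0,0.2],0.7],[[10,30,150],[0,0,0.32],0.7],[[20,60,180],[0,0,0.44],0.7],[[30,95,205],[0,0,0.56],0.7],[[40,130,225],[0,0,0.68],0.7],[[50,165,240],[0,0,0.8],0.7],[[60,200,250],[0,0,0.92],0.7],[[70,235,250],[0,0,1.04],0.7],[[80,265,250],[0,0,1.16],0.7],[[85,285,250],[0,0,1.28],0.7]]'

```text
t: 3.53
ee_pos: [0.5601, -0.1011, 0.2671]
ee_rot: [2.426, 1.996, 0.003]
ft_force: [-0.4, 0.3, 0.1]
opening: 0.037
finger_force: 31.0
```

carry_out --moves '[[[0,5,0],[0,0,0.12],0.7],[[0,5,0],[0,0,0.24],0.7],[[0,5,0],[0,0,0.291],0.7],[[0,5,0],[0,0,0.291],0.7],[[0,5,0],[0,0,0.291],0.7]]'

```text
t: 3.95
ee_pos: [0.5589, -0.1007, 0.2663]
ee_rot: [-2.125, -2.314, 0.0]
ft_force: [0.6, -0.1, 0.9]
opening: 0.0371
finger_force: 31.0
```

```bash
python3 - <<'E'
from h import *
import pickle
np.set_printoptions(precision=4,suppress=True)
im=get('wrist'); pickle.dump(im,open('w2.pkl','wb'))
s=env.get_state();print({k:s[k] for k in('t','ee_pos','ee_rot','qvel','joint_pos','opening')})
cv2.imwrite('pics/w2.png',cv2.resize(im['pixels'],None,fx=1.56,fy=1.56,interpolation=cv2.INTER_CUBIC))
E
```

```text
{'t': 4.0, 'ee_pos': array([ 0.559 , -0.1008,  0.2663]), 'ee_rot': array([ 2.1253,  2.3135, -0.0003]), 'qvel': array([-0.0021,  0.0017,  0.0005, -0.0005,  0.0005, -0.0002,  0.0044]), 'joint_pos': array([ 0.4483,  0.4069, -0.4556,  1.7115,  0.2001,  1.0695,  0.013 ]), 'opening': 0.0370114248012115}
```

View pics/w2.png

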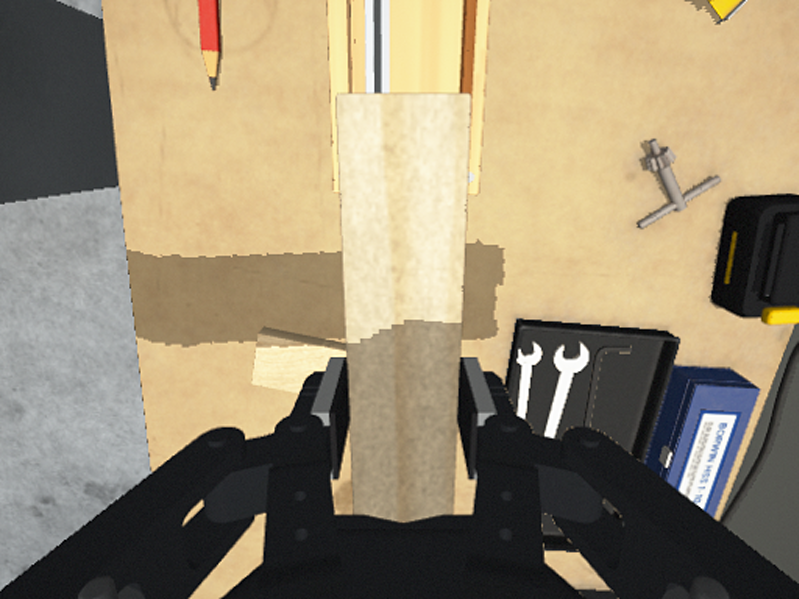

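The held strip (end at row 95) hides the fixed block. The lip is visible at the top (col ~463), and the base plate's end is at row 190. I'll step back along -y so the block comes into view.

carry_out --moves '[[[0,-35,15],[0,0,0],0.7],[[0,-75,30],[0,0,0],0.7],[[0,-85,40],[0,0,0],0.7],[[0,-85,40],[0,0,0],0.7],[[0,-85,40],[0,0,0],0.7]]'

```text
t: 4.42
ee_pos: [0.5592, -0.1865, 0.3067]
ee_rot: [2.126, 2.312, 0.001]
ft_force: [-0.1, 0.3, -0.2]
opening: 0.037
finger_force: 31.0
```

```bash
python3 - <<'E'
from h import *
import pickle
np.set_printoptions(precision=4,suppress=True)
im=get('wrist'); pickle.dump(im,open('w3.pkl','wb'))
s=env.get_state();print({k:s[k] for k in('t','ee_pos','ee_rot')})
cv2.imwrite('pics/w3.png',cv2.resize(im['pixels'][:170,140:400],None,fx=3,fy=3,interpolation=cv2.INTER_CUBIC))
E
```

```text
{'t': 4.4667, 'ee_pos': array([ 0.559 , -0.1849,  0.3061]), 'ee_rot': array([-2.1234, -2.3146, -0.0006])}
```

View pics/w3.png

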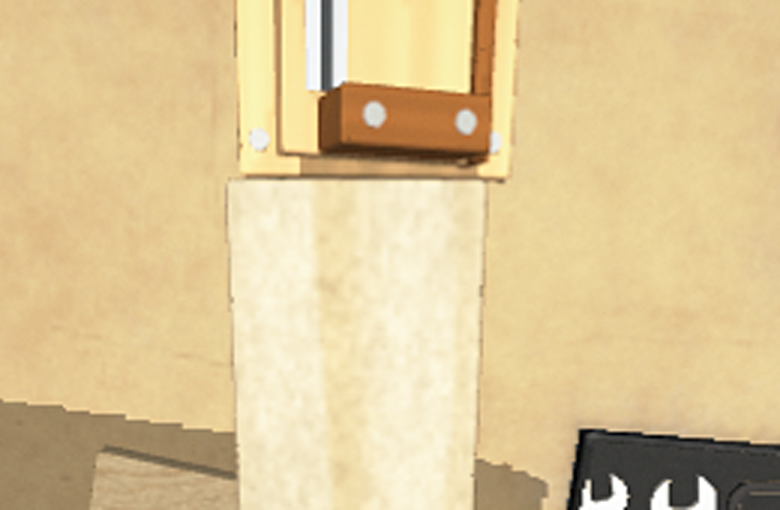

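The block's top face is visible, with corners at about (343,84), (490,96), (490,152) and (343,142) in the 3x crop. The lip's inner edge is at col ~474.

```bash
python3 - <<'E'
from h import *
import pickle
np.set_printoptions(precision=4,suppress=True)
im=pickle.load(open('w3.pkl','rb'))
f=lambda x,y:((x+.5)/3-.5+140,(y+.5)/3-.5)
c={}
for n,p,z in[('up0',(343,84),.1087),('dn0',(490,96),.0882),('dn20',(490,152),.0882),('up20',(343,142),.1087),('lipA',(475,2),.0656),('lipB',(473,85),.0656)]:
    c[n]=onz(im,f(*p),z); print(n,c[n])
N=np.linalg.norm; print(N(c['up0']-c['dn0']),N(c['dn0']-c['dn20']),N(c['up0']-c['up20']))
im2=pickle.load(open('w2.pkl','rb'));g=lambda x,y:((x+.5)/1.56-.5,(y+.5)/1.56-.5)
print('w2 lip',onz(im2,g(463,3),.0656),onz(im2,g(462,90),.0656),'uphill base edge',onz(im2,g(328,3),0),onz(im2,g(333,190),0))
# origin for yaw candidates
for yaw in (-85.1,-86,-87):
    y=np.radians(yaw); ey=np.array([np.cos(y),np.sin(y),0]); hx=np.array([np.sin(y),-np.cos(y),0])
    t=np.radians(20); ex=hx*np.cos(t)+np.array([0,0,np.sin(t)]); ez=-hx*np.sin(t)+np.array([0,0,np.cos(t)])
    O=[c['up0']-.06*ex-.03*ez,c['dn0']-.03*ez,c['dn20']-.02*ey-.03*ez,c['up20']-.06*ex-.03*ez-.02*ey]
    print(yaw,np.array(O),np.mean(O,0))
E
```

```text
up0 [ 0.5442 -0.0435  0.1087]
dn0 [ 0.5981 -0.0389  0.0882]
dn20 [ 0.6006 -0.0578  0.0882]
up20 [ 0.5456 -0.0618  0.1087]
lipA [ 0.5912 -0.0026  0.0656]
lipB [ 0.5939 -0.0312  0.0656]
0.057890406321367265 0.019059903402420926 0.018444567089021115
w2 lip [0.5851 0.0705 0.0656] [0.5909 0.0178 0.0656] uphill base edge [0.4856 0.0798 0.    ] [ 0.495  -0.0646  0.    ]
-85.1 [[ 0.5901 -0.0395  0.06  ]
 [ 0.5879 -0.0398  0.06  ]
 [ 0.5886 -0.0388  0.06  ]
 [ 0.5899 -0.038   0.06  ]] [ 0.5891 -0.039   0.06  ]
-86 [[ 0.5902 -0.0402  0.06  ]
 [ 0.5879 -0.0396  0.06  ]
 [ 0.5889 -0.0386  0.06  ]
 [ 0.5902 -0.0387  0.06  ]] [ 0.5893 -0.0393  0.06  ]
-87 [[ 0.5903 -0.041   0.06  ]
 [ 0.5879 -0.0394  0.06  ]
 [ 0.5893 -0.0384  0.06  ]
 [ 0.5906 -0.0395  0.06  ]] [ 0.5895 -0.0396  0.06  ]
```

carry_out --moves '[[[5,30,0],[0,0.05,0],0.7],[[12,65,0],[-0.01,0.12,0],0.7],[[20,100,-5],[-0.018,0.2,0],0.7],[[30,135,-15],[-0.025,0.28,0],0.7],[[38,170,-25],[-0.03,0.348,0],0.7],[[44,205,-40],[-0.03,0.348,0],0.7],[[48,235,-60],[-0.03,0.348,0],0.7],[[50,255,-85],[-0.03,0.348,0],0.7],[[42,262,-115],[-0.03,0.348,0],0.7],[[32,262,-145],[-0.03,0.348,0],0.7],[[27,262,-167],[-0.03,0.348,0],0.7],[[27,262,-167],[-0.03,0.348,0],0.7]]'

```text
t: 5.47
ee_pos: [0.5811, 0.0775, 0.1343]
ee_rot: [-1.939, -2.122, 0.386]
ft_force: [-0.7, -1.6, -0.4]
opening: 0.0371
finger_force: 31.0
```

```bash
python3 - <<'E'
from h import *
from scipy.spatial.transform import Rotation as Ro
np.set_printoptions(precision=4,suppress=True)
s=env.get_state();print({k:s[k] for k in('t','ee_pos','ee_rot','joint_pos','ft_force')})
y=np.radians(-85.1);t=np.radians(20)
ey=np.array([np.cos(y),np.sin(y),0]); hx=np.array([np.sin(y),-np.cos(y),0]);Z=np.array([0,0,1])
B=np.c_[hx*np.cos(t)+Z*np.sin(t),ey,-hx*np.sin(t)+Z*np.cos(t)];O=np.array([.5892,-.039,.06])
print('TCP in bed',B.T@(s['ee_pos']-O)); print('tool axes in bed\n',B.T@Ro.from_rotvec(s['ee_rot']).as_matrix()); print(B)
a=get('side')['pixels'];b=get('scene')['pixels']
c=cv2.resize(b[150:270,170:330],(800,600),interpolation=cv2.INTER_CUBIC)[:,:]
d=cv2.resize(a[150:260,180:280],(400,440),interpolation=cv2.INTER_CUBIC)
cv2.imwrite('pics/s1.png',cv2.resize(b[130:270,170:360],(800,590),interpolation=cv2.INTER_CUBIC))
E
```

```text
{'t': 5.4667, 'ee_pos': array([0.5811, 0.0775, 0.1343]), 'ee_rot': array([-1.9386, -2.1219,  0.3855]), 'joint_pos': array([ 0.081 ,  0.8034, -0.4357,  1.45  ,  0.2478,  1.3117, -0.3065]), 'ft_force': array([-0.6754, -1.6009, -0.3954])}
TCP in bed [ 0.0236 -0.1168  0.0705]
tool axes in bed
 [[ 0.0044 -0.9999  0.0104]
 [-1.     -0.0044  0.0016]
 [-0.0016 -0.0104 -0.9999]]
[[-0.9363  0.0854  0.3408]
 [-0.0803 -0.9963  0.0292]
 [ 0.342   0.      0.9397]]
```

View pics/s1.png

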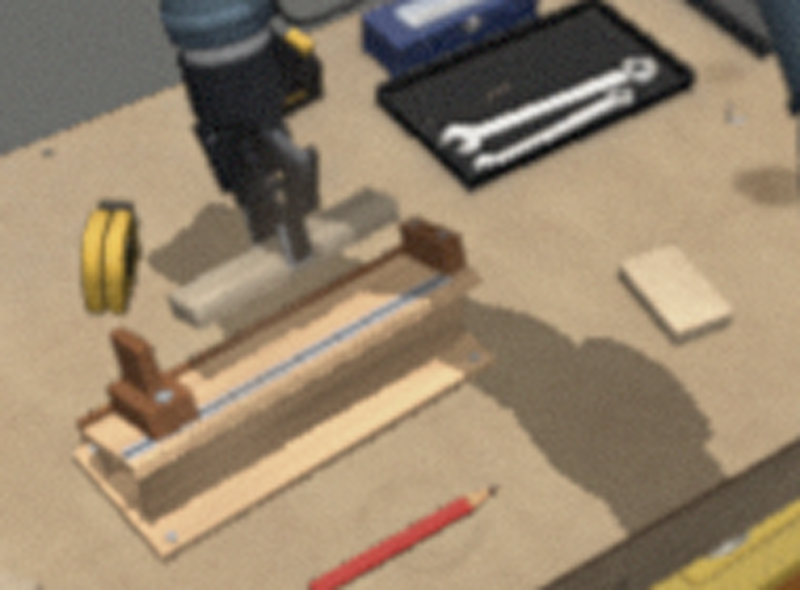

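The strip is held level with the slope above the bed, between stop and block, and it is still high (it projects beyond the lip). I'll lower it along the bed normal.

carry_out --moves '[[[-4,0,-12],[0,0,0],0.7],[[-8,-1,-24],[0,0,0],0.7],[[-12,-1,-35],[0,0,0],0.7],[[-15,-1,-42],[0,0,0],0.7],[[-15,-1,-42],[0,0,0],0.7],[[-15,-1,-42],[0,0,0],0.7]]'

```text
t: 6.07
ee_pos: [0.5707, 0.0753, 0.097]
ee_rot: [-1.947, -2.124, 0.375]
ft_force: [0.3, 0.5, -0.6]
opening: 0.0374
finger_force: 31.0
```

```bash
cat >> h.py <<'E'
np.set_printoptions(precision=4,suppress=True)
_y=np.radians(-85.1);_t=np.radians(20)
ey=np.array([np.cos(_y),np.sin(_y),0]); hx=np.array([np.sin(_y),-np.cos(_y),0]);Z=np.array([0,0,1])
B=np.c_[hx*np.cos(_t)+Z*np.sin(_t),ey,-hx*np.sin(_t)+Z*np.cos(_t)];O=np.array([.5892,-.039,.06])
def st():
    s=env.get_state();print(s['t'],'TCP bed mm',1e3*B.T@(s['ee_pos']-O),'F bed',B.T@s['ft_force'],s['opening'],s['finger_force'])
E
python3 - <<'E'
from h import *
import pickle
st()
im=get('scene');pickle.dump(im,open('s2.pkl','wb')); a=get('side')['pixels'];b=im['pixels']
w=cv2.resize(b[165:265,175:300],(500,400),interpolation=cv2.INTER_CUBIC)
v=cv2.resize(a[165:245,210:270],(300,400),interpolation=cv2.INTER_CUBIC)
cv2.imwrite('pics/s2.png',np.hstack([w,v]))
E
```

```text
6.0667 TCP bed mm [  20.7532 -115.4859   31.7749] F bed [-0.4968 -0.512  -0.4215] 0.037417621436287435 31.028573513031006
```

View pics/s2.png

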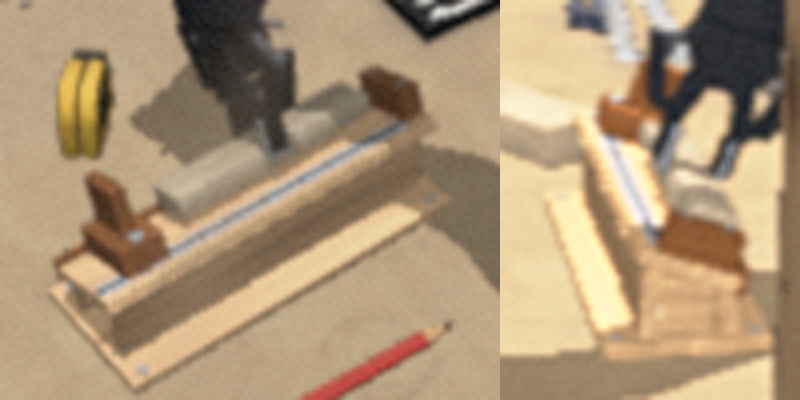

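The strip hovers about 14 mm over the bed, parallel to it and clear of both stop and block. I'll come down slightly uphill, touch, then push gently to the lip.

carry_out --moves '[[[-3,0,-4],[0,0,0],0.7],[[-6,-0.5,-7.5],[0,0,0],0.7],[[-7,-0.5,-10],[0,0,0],0.7],[[-7.5,-0.5,-12],[0,0,0],0.7],[[-7.5,-0.5,-12],[0,0,0],0.7],[[-7.5,-0.5,-12],[0,0,0],0.7]]'

```text
t: 6.67
ee_pos: [0.5637, 0.0749, 0.086]
ee_rot: [-1.947, -2.124, 0.375]
ft_force: [-0.3, -1.8, 5.2]
opening: 0.0371
finger_force: 31.6
```

```bash
python3 -c "
from h import *
st()"
```

```text
6.6667 TCP bed mm [  23.6751 -115.6186   19.0717] F bed [2.2173 1.7871 4.7104] 0.037080841483729976 31.594406962394714
```

carry_out --moves '[[[1,0,-0.3],[0,0,0],0.7],[[2,0,-0.7],[0,0,0],0.7],[[3,0.3,-1],[0,0,0],0.7],[[3,0.3,-1],[0,0,0],0.7]]'

```text
t: 7.0
ee_pos: [0.5669, 0.0753, 0.0849]
ee_rot: [-1.947, -2.124, 0.374]
ft_force: [-0.7, -0.2, 3.9]
opening: 0.037
finger_force: 31.6
```

```bash
python3 -c "
from h import *
st()"
```

```text
7.0 TCP bed mm [  20.2165 -115.7687   19.0899] F bed [1.9844 0.1846 3.4134] 0.036989381298937946 31.59261703491211
```

carry_out --moves '[[[1,0,-0.3],[0,0,0],0.7],[[2,0.2,-0.7],[0,0,0],0.7],[[2,0.2,-0.7],[0,0,0],0.7]]'

```text
t: 7.25
ee_pos: [0.5689, 0.0756, 0.0841]
ee_rot: [-1.947, -2.124, 0.374]
ft_force: [0.3, -0.6, 5.4]
opening: 0.0368
finger_force: 31.6
```

```bash
python3 -c "
from h import *
st()"
```

```text
7.25 TCP bed mm [  18.0791 -115.8941   19.0976] F bed [1.635  0.6369 5.1565] 0.03682037052668541 31.576743721961975
```

carry_out --moves '[[[1,0.1,-0.3],[0,0,0],0.7],[[2,0.2,-0.7],[0,0,0],0.7],[[2,0.2,-0.7],[0,0,0],0.7]]'

```text
t: 7.5
ee_pos: [0.5708, 0.0758, 0.0834]
ee_rot: [-1.947, -2.124, 0.374]
ft_force: [-0.9, -0.1, 6.1]
opening: 0.0371
finger_force: 31.6
```

```bash
python3 -c "
from h import *
st()"
```

```text
7.5 TCP bed mm [  16.0116 -115.9494   19.1144] F bed [2.9739 0.0119 5.4064] 0.03711311435641435 31.62435472011566
```

carry_out --moves '[[[1,0.1,-0.3],[0,0,0],0.7],[[2,0.2,-0.7],[0,0,0],0.7],[[2,0.2,-0.7],[0,0,0],0.7]]'

```text
t: 7.75
ee_pos: [0.5714, 0.076, 0.0833]
ee_rot: [-1.946, -2.122, 0.378]
ft_force: [-5.4, -1.2, 11.3]
opening: 0.0368
finger_force: 32.0
```

```bash
python3 - <<'E'
from h import *
st()
im=get('wrist')
cv2.imwrite('pics/w4.png',cv2.resize(im['pixels'],None,fx=1.56,fy=1.56,interpolation=cv2.INTER_CUBIC))
E
```

```text
7.75 TCP bed mm [  15.4029 -116.059    19.1379] F bed [9.0262 0.7426 8.7557] 0.036795342064558006 32.037966549396515
```

View pics/w4.png

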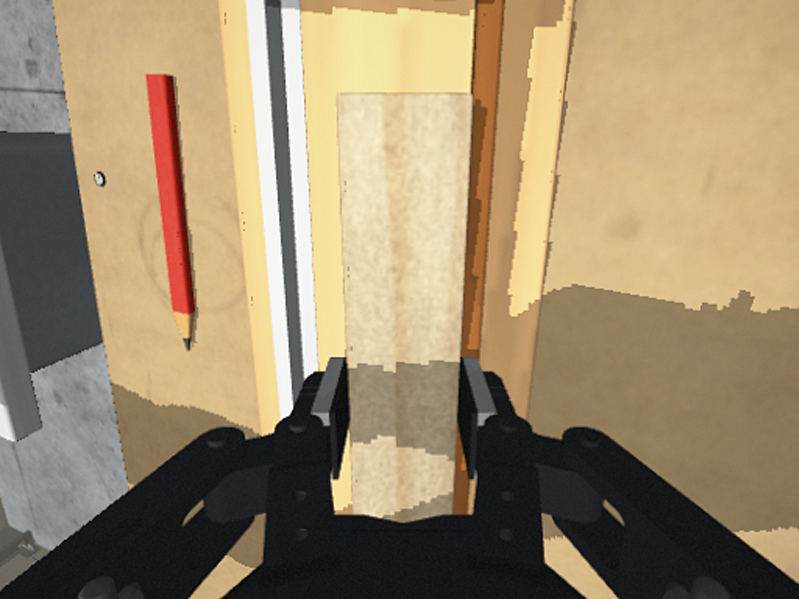

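The strip lies along the lip (col ~472) with the lip's brown edge parallel to it. The downhill force jumped to 9 N, so it is seated. I'll relax slightly, open and withdraw.

carry_out --moves '[[[-0.7,0,1],[0,0,0],0.7],[[-0.7,0,1],[0,0,0],0],[[-0.7,0,1],[0,0,0],0],[[-0.7,0,1],[0,0,0],0],[[-0.7,0,1],[0,0,0],0],[[-0.7,0,1],[0,0,0],0],[[-0.7,0,1],[0,0,0],0],[[3,0,11],[0,0,0],0],[[10,1,30],[0,0,0],0],[[20,2,58],[0,0,0],0],[[34,3,96],[0,0,0],0],[[34,3,96],[0,0,0],0]]'

```text
t: 8.8
ee_pos: [0.6124, 0.0802, 0.1859]
ee_rot: [-1.954, -2.13, 0.36]
ft_force: [0.6, -0.1, 0.5]
opening: 0.0854
finger_force: 0.0
```

```bash
python3 - <<'E'
from h import *
import pickle
st(); s=env.get_state(); print(s['ee_pos'],s['joint_pos'])
im=get('wrist');pickle.dump(im,open('w5.pkl','wb'))
cv2.imwrite('pics/w5.png',cv2.resize(im['pixels'],None,fx=1.56,fy=1.56,interpolation=cv2.INTER_CUBIC))
O2=O-.0036*B[:,0]+.0016*B[:,2]
print((proj(im,[O2+B@np.array(p) for p in[(.019,-.275,.068),(0,0,.03),(0,-.255,0.027),(0,-.2,.019),(.038,-.2,.019)]])+.5)*1.56)
E
```

```text
8.8 TCP bed mm [  11.816  -116.7575  129.6676] F bed [-0.3862  0.151   0.7131] 0.08537284104731929 0.0
[0.6124 0.0802 0.1859] [ 0.0744  0.7814 -0.4399  1.3432  0.2354  1.4124 -0.291 ]
[[389.5033 -80.2625]
 [424.944  470.9502]
 [432.1002  13.1807]
 [429.0886 137.4664]
 [355.7704 137.5309]]
```

View pics/w5.png

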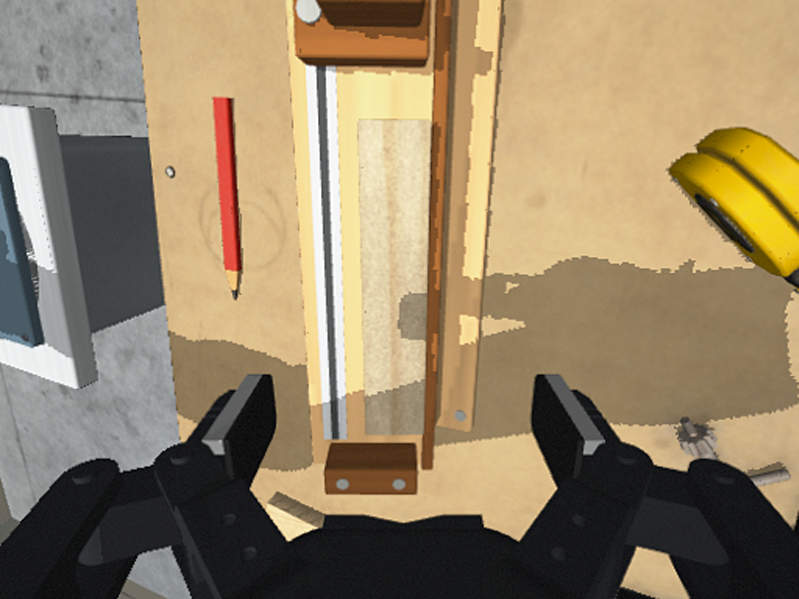

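The strip (cols 358–432, rows 118–435) lies flat along the lip, released. The stop's face bottom edge is at row ~66 and its top edge at ~54, and the fin base is at row ~25. That makes 10 pictures viewed, so the rest is numeric.

```bash
python3 - <<'E'
from h import *
import pickle
im=pickle.load(open('w5.pkl','rb'))
O2=O-.0036*B[:,0]+.0016*B[:,2]
def onbed(uv,z):
    o,d=ray(im,uv); o=B.T@(o-O2); d=B.T@d; return 1e3*(o+d*(z-o[2])/d[2])
g=lambda x,y:((x+.5)/1.56-.5,(y+.5)/1.56-.5)
for n,p,z in[('facebot',(375,66),0),('facetop',(375,54),.027),('finbase',(375,25),.027),('finends',(318,3),.068),('finend2',(424,3),.068),('blockL',(297,54),.027),('blockR',(429,54),.027),
 ('strip TL',(358,119),.019),('TR',(432,121),.019),('BR',(424,435),.019),('BL',(364,435),.019),('blk top edge',(370,472),.03),('blk bot',(370,443),0)]:
    print(n,onbed(g(*p),z))
E
```

```text
facebot [  27.9726 -236.5002    0.    ]
facetop [  26.7049 -237.4673   27.    ]
finbase [  26.475  -249.8042   27.    ]
finends [  46.4079 -247.8246   68.    ]
finend2 [   5.8466 -247.8747   68.    ]
blockL [  63.8323 -237.5138   27.    ]
blockR [   0.9399 -237.5088   27.    ]
strip TL [  36.3215 -208.771    19.    ]
TR [  -1.6302 -207.7945   19.    ]
BR [ -0.0911 -18.5588  19.    ]
BL [ 38.4976 -18.9565  19.    ]
blk top edge [34.5084  0.7835 30.    ]
blk bot [36.2116  1.3472  0.    ]
```

```bash
python3 - <<'E'
from h import *
from scipy.spatial.transform import Rotation as Ro
s=env.get_state(); O2=O-.0036*B[:,0]+.0016*B[:,2]
T=np.c_[B[:,0],-B[:,1],-B[:,2]]
r=(Ro.from_matrix(T)*Ro.from_rotvec(s['ee_rot']).inv()).as_rotvec()
print('turn',r,'hover shift',1e3*(O2+B@np.array([.029,-.257,.11])-s['ee_pos']),'down60',-60*B[:,2])
print('1mm +y',B[:,1])
E
```

```text
turn [0.5267 0.0514 1.4777] hover shift [-28.9469 138.4884  -9.3564] down60 [-20.4462  -1.7529 -56.3816]
1mm +y [ 0.0854 -0.9963  0.    ]
```

carry_out --moves '[[[-2,10,0],[0.042,0.004,0.118],0],[[-5,23,0],[0.084,0.008,0.236],0],[[-7,35,0],[0.126,0.012,0.355],0],[[-9,46,0],[0.168,0.016,0.473],0],[[-12,58,0],[0.21,0.021,0.591],0],[[-14,69,0],[0.253,0.025,0.709],0],[[-17,81,-2],[0.295,0.029,0.828],0],[[-19,92,-4],[0.337,0.033,0.946],0],[[-22,104,-6],[0.379,0.037,1.064],0],[[-24,115,-8],[0.421,0.041,1.182],0],[[-27,127,-9],[0.463,0.045,1.3],0],[[-29,138,-9],[0.506,0.049,1.419],0]]' --newtons 30

```text
t: 9.85
ee_pos: [0.577, 0.2172, 0.1687]
ee_rot: [0.034, -2.794, 0.05]
ft_force: [0.3, -0.2, -1.0]
opening: 0.0851
finger_force: 0.0
```

carry_out --moves '[[[0,0,0],[0.021,0.002,0.059],0],[[0,0,0],[0.021,0.002,0.059],0],[[0,0,0],[0.021,0.002,0.059],0],[[0,0,0],[0.021,0.002,0.059],0]]'

```text
t: 10.18
ee_pos: [0.5778, 0.216, 0.169]
ee_rot: [0.108, -2.792, 0.037]
ft_force: [0.4, -0.3, -0.3]
opening: 0.0855
finger_force: 0.0
```

```bash
python3 - <<'E'
from h import *
from scipy.spatial.transform import Rotation as Ro
import pickle
s=env.get_state(); O2=O-.0036*B[:,0]+.0016*B[:,2]
st(); print('O2',1e3*B.T@(s['ee_pos']-O2)); print(B.T@Ro.from_rotvec(s['ee_rot']).as_matrix())
T=np.c_[B[:,0],-B[:,1],-B[:,2]]
print('turn left',(Ro.from_matrix(T)*Ro.from_rotvec(s['ee_rot']).inv()).as_rotvec())
E
```

```text
10.1833 TCP bed mm [  27.4776 -255.0877  105.9739] F bed [-0.4429  0.3675 -0.1228] 0.08547538240187862 0.0
O2 [  31.0776 -255.0877  104.3739]
[[ 1.     -0.0098 -0.0013]
 [-0.0098 -0.9999  0.0095]
 [-0.0014 -0.0095 -1.    ]]
turn left [0.0121 0.0024 0.0059]
```

carry_out --moves '[[[-6,0,-17],[0.012,0.002,0.006],0],[[-12,0,-34],[0.012,0.002,0.006],0],[[-18.5,0.5,-50.5],[0.012,0.002,0.006],0],[[-18.5,0.5,-50.5],[0.012,0.002,0.006],0],[[-18.5,0.5,-50.5],[0.012,0.002,0.006],1],[[-18.5,0.5,-50.5],[0.012,0.002,0.006],1],[[-18.5,0.5,-50.5],[0.012,0.002,0.006],1],[[-18.5,0.5,-50.5],[0.012,0.002,0.006],1],[[-18.5,0.5,-50.5],[0.012,0.002,0.006],1],[[-18.5,0.5,-50.5],[0.012,0.002,0.006],1],[[-18.5,0.5,-50.5],[0.012,0.002,0.006],1],[[-18.5,0.5,-50.5],[0.012,0.002,0.006],1]]' --newtons 30

```text
t: 11.18
ee_pos: [0.5596, 0.2172, 0.1193]
ee_rot: [0.122, -2.791, 0.02]
ft_force: [0.4, -0.4, 4.2]
opening: 0.0133
finger_force: 31.5
```

```bash
python3 -c "
from h import *
st()"
```

```text
11.1833 TCP bed mm [  27.3963 -257.8244   53.1152] F bed [1.0993 0.4805 4.0798] 0.013339527395046876 31.454368829727173
```

carry_out --moves '[[[0.3,-4,0],[0,0,0],1],[[0.7,-8,0],[0,0,0],1],[[1,-12,0],[0,0,0],1],[[1.4,-16,0],[0,0,0],1],[[1.7,-20,0],[0,0,0],1],[[2,-24,0],[0,0,0],1],[[2.4,-28,0],[0,0,0],1],[[2.7,-32,0],[0,0,0],1],[[3.1,-36,0],[0,0,0],1],[[3.4,-40,0],[0,0,0],1],[[3.6,-42,0],[0,0,0],1],[[3.6,-42,0],[0,0,0],1]]'

```text
t: 12.18
ee_pos: [0.5627, 0.1749, 0.1193]
ee_rot: [0.123, -2.79, 0.019]
ft_force: [0.1, 1.4, 6.7]
opening: 0.0134
finger_force: 31.8
```

```bash
python3 -c "
from h import *
st()"
```

```text
12.1833 TCP bed mm [  27.9197 -215.3877   52.907 ] F bed [ 2.0941 -1.3464  6.3677] 0.01341237746537521 31.830212473869324
```

carry_out --moves '[[[0.1,-1,0],[0,0,0],1],[[0.2,-2,0],[0,0,0],1],[[0.3,-3,0],[0,0,0],1],[[0.3,-3,0],[0,0,0],1]]'

```text
t: 12.52
ee_pos: [0.5629, 0.1725, 0.1193]
ee_rot: [0.124, -2.79, 0.018]
ft_force: [-0.3, 2.5, 6.2]
opening: 0.0139
finger_force: 32.0
```

```bash
python3 -c "
from h import *
st()"
```

```text
12.5167 TCP bed mm [  27.9403 -213.018    52.9456] F bed [ 2.2417 -2.4995  5.7865] 0.013906666269724558 31.95764422416687
```

carry_out --moves '[[[0.1,-1,0],[0,0,0],1],[[0.2,-2,0],[0,0,0],1],[[0.3,-3,0],[0,0,0],1],[[0.3,-3,0],[0,0,0],1]]'

```text
t: 12.85
ee_pos: [0.563, 0.1707, 0.1193]
ee_rot: [0.124, -2.791, 0.016]
ft_force: [-0.1, 5.1, 5.5]
opening: 0.0133
finger_force: 32.1
```

```bash
python3 -c "
from h import *
st()"
```

```text
12.85 TCP bed mm [  27.9534 -211.15     52.8877] F bed [ 1.5957 -5.1352  5.3234] 0.013330379520281484 32.09710210561752
```

carry_out --moves '[[[0.1,-1,0],[0,0,0],1],[[0.2,-2,0],[0,0,0],1],[[0.2,-2,0],[0,0,0],1],[[0.2,-2,0],[0,0,0],1]]'

```text
t: 13.18
ee_pos: [0.563, 0.1706, 0.1193]
ee_rot: [0.126, -2.791, 0.012]
ft_force: [0.6, 9.1, 2.6]
opening: 0.0134
finger_force: 32.6
```

```bash
python3 -c "
from h import *
st()"
```

```text
13.1833 TCP bed mm [  27.9681 -211.0914   52.9441] F bed [-0.4461 -9.0196  2.8844] 0.013442426568363452 32.55802363157272
```

carry_out --moves '[[[-0.1,1.5,0],[0,0,0],1],[[-0.3,3.5,0],[0,0,0],1],[[-0.5,5.5,0],[0,0,0],1],[[-0.6,7.5,0],[0,0,0],1],[[-0.8,9,0],[0,0,0],1],[[-0.8,9.5,0],[0,0,0],1],[[-0.8,9.5,0],[0,0,0],1],[[-0.8,9.5,0],[0,0,0],1]]'

```text
t: 13.85
ee_pos: [0.5627, 0.175, 0.1193]
ee_rot: [0.122, -2.79, 0.023]
ft_force: [-0.5, -2.7, 8.8]
opening: 0.0134
finger_force: 32.0
```

```bash
python3 -c "
from h import *
st()"
```

```text
13.85 TCP bed mm [  27.9152 -215.4597   52.8926] F bed [3.6518 2.6395 8.0459] 0.013408390304866753 32.03319489955902
```

carry_out --moves '[[[-0.1,0.8,0],[0,0,0],1],[[-0.1,1.6,0],[0,0,0],1],[[-0.1,1.6,0],[0,0,0],1],[[-0.1,1.6,0],[0,0,0],1]]'

```text
t: 14.18
ee_pos: [0.5626, 0.1764, 0.1192]
ee_rot: [0.122, -2.79, 0.024]
ft_force: [-1.5, -2.3, 9.1]
opening: 0.0136
finger_force: 32.0
```

```bash
python3 -c "
from h import *
st()"
```

```text
14.1833 TCP bed mm [  27.871  -216.9229   52.8808] F bed [4.7079 2.1485 7.9802] 0.01360659675236018 32.043805718421936
```

carry_out --moves '[[[0,0,0],[0,0,0],0],[[0,0,0],[0,0,0],0],[[0,0,0],[0,0,0],0],[[0,0,0],[0,0,0],0],[[0,0,0],[0,0,0],0],[[0,0,0],[0,0,0],0],[[0,0,0],[0,0,0],0],[[4,0,11],[0,0,0],0],[[12,1,34],[0,0,0],0],[[22,2,62],[0,0,0],0],[[31,3,90],[0,0,0],0],[[31,3,90],[0,0,0],0]]'

```text
t: 15.18
ee_pos: [0.5973, 0.1833, 0.2152]
ee_rot: [0.123, -2.8, 0.014]
ft_force: [-0.7, 1.1, 0.4]
opening: 0.0852
finger_force: 0.0
```

carry_out --moves '[[[3,-8,0],[-0.042,-0.004,-0.118],0],[[6,-16,0],[-0.084,-0.008,-0.236],0],[[9,-24,0],[-0.126,-0.012,-0.355],0],[[12,-32,0],[-0.168,-0.016,-0.473],0],[[15,-40,0],[-0.21,-0.021,-0.591],0],[[18,-48,0],[-0.253,-0.025,-0.709],0],[[20,-56,0],[-0.295,-0.029,-0.828],0],[[22,-64,0],[-0.337,-0.033,-0.946],0],[[24,-72,0],[-0.379,-0.037,-1.064],0],[[26,-80,0],[-0.421,-0.041,-1.182],0],[[28,-88,0],[-0.463,-0.045,-1.3],0],[[30,-96,0],[-0.506,-0.049,-1.419],0]]'

```text
t: 16.18
ee_pos: [0.6239, 0.0854, 0.2095]
ee_rot: [-1.875, -2.188, 0.351]
ft_force: [-0.2, -0.3, -0.4]
opening: 0.0856
finger_force: 0.0
```

carry_out --moves '[[[0,-15,15],[-0.042,-0.004,-0.118],0],[[0,-30,30],[-0.053,-0.005,-0.15],0],[[0,-30,30],[-0.053,-0.005,-0.15],0],[[0,-30,30],[-0.053,-0.005,-0.15],0]]'

```text
t: 16.52
ee_pos: [0.6247, 0.0545, 0.2404]
ee_rot: [-2.05, -2.052, 0.375]
ft_force: [0.0, 0.6, -0.3]
opening: 0.0852
finger_force: 0.0
```

```bash
python3 - <<'E'
from h import *
import pickle
st()
im=get('wrist');pickle.dump(im,open('w6.pkl','wb'))
O2=O-.0036*B[:,0]+.0016*B[:,2]
def onbed(uv,z):
    o,d=ray(im,uv); o=B.T@(o-O2); d=B.T@d; return 1e3*(o+d*(z-o[2])/d[2])
# profile along bed line x=22 from the stop to block, and across strip; at z of strip top
def prof(pts):
    p=proj(im,[O2+B@np.array(q) for q in pts]); return p,[tuple(int(v) for v in im['pixels'][int(round(b)),int(round(a))]) if 0<=round(a)<512 and 0<=round(b)<384 else None for a,b in p]
for x in(.01,.028):
  ys=np.arange(-.215,-.17,.002); p,c=prof([(x,y,.019) for y in ys]); print([(round(y*1e3),k) for y,k in zip(ys,c)])
  ys=np.arange(-.012,.012,.002); p,c=prof([(x,y,.019) for y in ys]); print([(round(y*1e3),k) for y,k in zip(ys,c)])
for y in(-.17,-.05):
  xs=np.arange(-.008,.048,.002); p,c=prof([(x,y,.019) for x in xs]); print(y,[(round(x*1e3),k) for x,k in zip(xs,c)])
E
```

```text
16.5167 TCP bed mm [ 21.0074 -90.1126 184.3399] F bed [-0.1638 -0.6222 -0.2374] 0.08520892057061243 0.0
[(-215, (21, 42, 68)), (-213, (26, 45, 69)), (-211, (29, 57, 94)), (-209, (41, 82, 132)), (-207, (42, 81, 126)), (-205, (62, 124, 199)), (-203, (62, 127, 202)), (-201, (65, 128, 202)), (-199, (64, 127, 201)), (-197, (41, 84, 137)), (-195, (86, 129, 164)), (-193, (112, 162, 207)), (-191, (168, 238, 250)), (-189, (185, 222, 235)), (-187, (188, 225, 239)), (-185, (188, 225, 238)), (-183, (186, 224, 237)), (-181, (193, 228, 241)), (-179, (190, 226, 240)), (-177, (202, 235, 246)), (-175, (191, 226, 239)), (-173, (191, 227, 240)), (-171, (198, 232, 244))]
[(-12, (119, 147, 161)), (-10, (118, 144, 161)), (-8, (119, 145, 161)), (-6, (119, 146, 161)), (-4, (120, 147, 162)), (-2, (117, 144, 158)), (0, (39, 66, 92)), (2, (25, 47, 73)), (4, (25, 49, 80)), (6, (34, 66, 106)), (8, (37, 76, 124)), (10, (41, 79, 124))]
[(-215, (22, 44, 67)), (-213, (20, 39, 64)), (-211, (28, 52, 83)), (-209, (41, 81, 131)), (-207, (39, 80, 126)), (-205, (62, 126, 202)), (-203, (64, 127, 204)), (-201, (65, 129, 204
[... 1210 characters left out ...]
164, 232, 249)), (44, (165, 232, 248)), (46, (165, 233, 249))]
-0.05 [(-8, (67, 97, 122)), (-6, (56, 109, 176)), (-4, (59, 119, 190)), (-2, (36, 76, 126)), (0, (45, 72, 105)), (2, (156, 196, 222)), (4, (174, 214, 230)), (6, (170, 208, 224)), (8, (180, 219, 232)), (10, (177, 215, 230)), (12, (170, 208, 225)), (14, (168, 207, 227)), (16, (158, 203, 226)), (18, (151, 194, 221)), (20, (150, 196, 223)), (22, (177, 216, 232)), (24, (174, 213, 228)), (26, (183, 221, 234)), (28, (182, 220, 234)), (30, (183, 222, 236)), (32, (179, 218, 233)), (34, (180, 220, 234)), (36, (177, 218, 232)), (38, (152, 207, 233)), (40, (163, 231, 249)), (42, (163, 231, 249)), (44, (165, 232, 249)), (46, (164, 232, 249))]
```

Measured on the bed: the strip spans x 0–38, y -190 to -1 mm. The stop face is at about -196.8, a gap of about 6.5 mm, within the limits. Handing in.

```bash
python3 -c "
from bench import env
print(env.finish_job())"
```

```text
the job is handed in; nothing more can be done
None
```

The job is handed in at 16.5 s of the 61 s allowed, with no verdict returned: the strip lies against the lip and released, the stop was slid up tight and then backed off, and I measured about 6.5 mm of end play (stop joint about 58 mm, limits 55 to 62.5).

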